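Set the document-camera stand's leg to its mark, cam it shut and hold

ROBOT

A 6-joint arm with a two-finger parallel gripper is mounted at the origin on the work surface. World frame = base frame: x ahead of the robot, y to its left, z up, the work surface at z = 0. Lengths are in m, angles in rad, forces in N, time in s.
With the tool pointing down it reaches from about 0.35 to 0.775 m from the base axis. Payload 7.3 kg.
Tool frame: the origin (TCP) lies at the very end of the fingers, on their centre line; the grasp point (between the pads) lies robot.pinch_z behind it (robot.pinch_z is the distance from the TCP to the grasp point, in m); y points along the fingers, z is the direction in which the jaws open and shut, and the axes are right-handed (so a half turn about y gives the same grasp; the last joint's range is limited). The gripper opens to 92 mm and grips with 3 to 60 N. Pads are 19 mm wide; open, the fingers measure 130 mm over their backs; the gripper's body (75 mm by 190 mm) begins 47 mm behind the grasp point.
Start: joints at [0.969, 0.342, 1.524, -0, 1.275, -0.146], TCP at [0.231, 0.471, 0.227] pointing down, gripper open.
Joint ranges: [-2.53, 2.53], [-0.77, 2.02], [0.04, 2.7], [-1, 4.14], [0.28, 2.66], [-3.11, 3.11]. Speed limits (rad/s): [2.57, 2.57, 3.14, 3.14, 3.14, 3.14].

INTERFACE

Orientations are given as [roll, pitch, yaw] about the fixed x, y, z axes, in that order (R = Rz(yaw) Ry(pitch) Rx(roll)).
In Python, from cell import status, viewer, robot gives the robot as it stands. The module is installed in compiled form; this text tells all that it offers.
- The arm moves only by the shell command python3 -m pendant 'ROWS' [FORCE]. ROWS is JSON, a list that holds one entry, the list of rows, each a list of 7 numbers: the shift along the tool's x, y, z in cm, then the turn, a rotation vector about the tool's x, y, z in rad, then the finger opening in cm, from 0 to 9.18. A call has 1 to 20 rows; each row is the pose to reach, as a shift and turn from the pose commanded when the call began, along the tool's axes at that moment; what a row does not reach only later rows make up. A row lasts 1/10 s, in which the tool goes at most 50 mm and 8.59 degrees, less where a joint would pass 70% of its speed; a pose out of reach is approached as far as the arm can. A call with a gripper value outside its range is refused whole. The fingers move at their own pace and stop on an object; FORCE is the grip in N (left out, the last holds). Time passes only in rows, so rows that repeat a pose let the fingers close. It gives the time, the measured TCP pose, the force and the opening at its end, in the units of the state.
- status.observe(): the state, without advancing time (a new reading comes with each control period).
- viewer.read_camera(name): name is "side" or "top" or "wrist"; returns a dict with "image" (420x560x3 uint8, red, green, blue), "range_z" (420x560 float32, m along the optical axis (not along the pixel's ray), 0 where there is no reading), "fx", "fy", "cx", "cy" (pixels), "distortion" ([k1, k2, p1, p2, k3] as OpenCV has them; the pictures are not rectified), "camera_from_world" (4x4, takes a point from world to camera coordinates). Camera axes: x right, y up, looking along -z (the intrinsics and any distortion apply to the point x, -y, -z); pixel columns grow to the right and rows downward; lengths in m; the calibration is good to about 2 mm. A picture is of the moment at which its call begins.
- robot.hand_in(): hands the job in, once; it reports no verdict.
The state is a dict: "time": time; "qpos": joint angles; "qvel": joint speeds; "joint_efforts": joint torques, N m; "tool_pos": TCP position; "tool_rot": TCP orientation; "contact_force": force on the tool from outside, world axes, zero at the start; "torque": the same for the moment, N m; "opening": finger opening in m.
Only numpy, scipy, OpenCV 4.12 (cv2) and the standard library are available. Lean on these libraries where they do the work, as an engineer would, in place of code of your own. Each camera call takes 0.05 s, during which the arm holds its last target. There are 200 camera calls.

TASK

On the document-camera stand, first turn the leg-tension dial so that its white nose line points at the black tick beside it. Then pull the sprung leg out by its cross bar until its needle lines up with the white marker tag on the scale, and, keeping it there, squeeze the sliding cam lever fully home against the leg; do not start closing the lever before the leg is at the mark. The worn clamp does not keep the leg out by itself, so finish still holding: leg at the mark, lever and leg pinched shut between the fingers, the rest of the desk left as it is.

Things in the scene. Friction and masses are not known exactly. Their poses are not given: they have to be found in the camera images.
- stand: document-camera stand, fixed: grey base plate 400 x 195 x 12 mm, white sleeve block (x -160..0, y -42..42, top at z 76 mm) from which the leg slides, camera post behind it (x -187, with a camera head x -240..-170, top at z 150), scale rail (x 35..185, y 86..100, top at z 32). Origin on the desk under the middle of the sleeve's mouth; x: the way the leg comes out (roughly towards the robot), y: towards the scale rail, z up
- leg (a joint): how far the leg is out, m: 0 (start) to 0.090, along the stand's +x. A return spring pulls it in with 3.6 N at 0 plus 0.06 N per mm; it runs back when let go, lever closed or not. Aluminium leg bar 16 mm wide (stand y -8..8), z 36..64. Between cross bar and sleeve it is free on both sides for fingers, with over 20 mm of air beneath
- cross_bar (a point): middle of the inner face (the one towards the sleeve) of the black cross bar at the leg's outer end; moves with the leg, at stand x = 75 mm + leg value, y 0, z 50. The cross bar is 14 mm thick, 110 wide (y -55..55), z 32..68. Fingers straddling the leg bar push it outwards with their sides against this face
- leg_grip: rubber cheek (gives up to 1 mm) on the +y side of the leg bar, 38 long x 4 thick x 28 high, just inside the cross bar; it moves with the leg. Origin in the middle of the face that meets the bar; its outer face, which one finger presses, is 4 mm along +y (stand y = 12 mm). Its middle is 21 mm inside the cross bar's inner face
- cam (a joint): the sliding cam lever, m: 0 open, 0.011 fully home at its stop; grows as the lever plate slides along the stand's +y towards the leg bar. Starts open (0 to 0.002). Stiff with about 3 N of friction, stays where left; it travels with the leg
- cam_lever: the cam lever's steel ribbed thumb plate on the -y side of the leg, opposite the rubber cheek: 38 long x 6 thick x 28 high, z 36..64 over the desk. Origin in the middle of its outer face, which the other finger presses (stand y = -28 mm open, -17 mm home), so that lever and cheek together measure 40 mm across open and 29 mm home, the middle at stand y = -2.5 mm when home
- leg_index (a point): tip of the thin steel needle that sticks out from the cross bar's +y end over the scale; 50 mm over the desk, on the middle of the cross bar's thickness (7 mm out from its inner face), 80 mm from the leg's centre line. Axes as the stand's
- mark: white marker tag (4 mm thick blade, 12 wide, on a black clip) fixed on the scale rail; its origin is on the leg's centre line, abreast of the blade, 50 mm over the desk, axes as the stand's (blade at y 87..99 mm). The leg is at length when the needle has the same stand x as this origin; that is a leg value of 35 to 70 mm
- dial (a joint): leg-tension dial on top of the sleeve, rad: range 0 to 2.2, grows clockwise seen from above; at 0 its white nose line points along the stand's +x. Light friction, stays where left
- dial_nose (a point): nose end of the dial's grip bar, 22 mm from its axis, 102 mm over the desk; x axis points along the nose. The dial's axis stands at stand x -80, y 0 mm. Grip bar 44 long, 14 wide, z 84..112 mm over the desk, on a disc of 24 mm radius (top at z 84); the nose line is on its top
- dial_mark: black tick 13 x 4 mm on the sleeve's top beside the dial, 33 mm from the dial's axis; origin on the dial's axis at the sleeve's top, x axis pointing to the tick. 1.2 to 1.6 rad clockwise from the stand's +x
- mug: white mug, radius 40, 95 high, handle on one side; leave alone. Origin under its middle, as for all the following
- mouse: black computer mouse 105 x 62 x 26; leave alone
- stapler: stapler 130 x 34 x 36; leave alone
- tape_roll: roll of clear tape, radius 42, 24 high, lying flat; leave alone
- calculator: grey calculator 145 x 80 x 16; leave alone
- eraser: eraser 45 x 20 x 12 lying on the stand's base plate beside the sleeve; leave alone
- glue_stick: white glue stick, radius 13, 85 high, upright; leave alone

How it is judged:
On the way, in this order (a step that is already met when the one before it is completed fails the run):
1. the dial's nose points at the tick (angle between the x axis of dial_nose and the x axis of dial_mark, either way round below 0.12 rad), for 0.2 s.
2. the leg is held with its needle at the mark, cam lever still open (x of leg_index in the frame of mark between -0.005 and 0.005 m and value of joint cam below 0.004 m), for 0.2 s.
At the end, for the whole second after the job is handed in: needle within 4 mm of the marker tag along the leg, cam lever home (at least 9.5 of 11 mm), the fingers pressing both the lever and the leg's rubber cheek with more than 2 N, and the dial within 0.12 rad of its tick, all still held through the last second (x of leg_index in the frame of mark between -0.004 and 0.004 m and angle between the x axis of dial_nose and the x axis of dial_mark, either way round below 0.12 rad and value of joint cam above 0.0095 m and contact force between the fingers and cam_lever above 2 N and contact force between the fingers and leg_grip above 2 N); the arm keeps its last pose, push and grip.
It fails at once if cam lever being closed (past 5 mm) while the leg is more than 8 mm off its mark (value of joint cam above 0.005 m and (x of leg_index in the frame of mark below -0.008 m or x of leg_index in the frame of mark above 0.008 m)).
It fails at once if something else on the desk is shoved by more than 30 mm (distance of any of mug, mouse, stapler, tape_roll, calculator, eraser, glue_stick from where it was at the start of the episode above 0.03 m).
It also fails if it takes over 45 s, if anything falls off the work surface, if the arm or the gripper's body presses on something with over 40 N, if the wrist force passes 120 N, or if a joint passes its speed limit or range.

## Working session

There is one attempt and no reset: what is moved stays moved. The work goes in short steps, Python scripts to look and compute and a shell command to move; the robot and the scene stay as the last step left them, time stands still between calls to the robot, and variables do not carry over. Pictures are saved under pics/ and viewed, about 8 in all and at most 12, crops included, and the job is handed in when it is done.

```bash
mkdir -p pics; cat > h.py <<'E'
import numpy as np, cv2
from cell import status, viewer, robot
from scipy.spatial.transform import Rotation as R
def shot(name):
    d=viewer.read_camera(name); d['K']=np.array([[d['fx'],0,d['cx']],[0,d['fy'],d['cy']],[0,0,1.]]); return d
def save(d,fn,crop=None,scale=1):
    im=d['image'][:,:,::-1]
    if crop: a,b,c,e=crop; im=im[b:e,a:c]
    cv2.imwrite('pics/'+fn,cv2.resize(im,None,fx=scale,fy=scale,interpolation=cv2.INTER_CUBIC))
def ray(d,uv):
    p=cv2.undistortPoints(np.array([[uv]],float),d['K'],np.array(d['distortion'],float))[0,0]
    M=np.linalg.inv(np.array(d['camera_from_world'])); v=M[:3,:3]@np.array([p[0],-p[1],-1.]); return M[:3,3],v
def onz(d,uv,z):
    o,v=ray(d,uv); return o+v*(z-o[2])/v[2]
def dep(d,uv):
    o,v=ray(d,uv); return o+v*d['range_z'][int(round(uv[1])),int(round(uv[0]))]
def proj(d,P):
    M=np.array(d['camera_from_world']); P=np.atleast_2d(P)@M[:3,:3].T+M[:3,3]
    return cv2.projectPoints(P*[1,-1,-1],np.zeros(3),np.zeros(3),d['K'],np.array(d['distortion'],float))[0][:,0]
def tri(d1,u1,d2,u2):
    A=[];
    o1,v1=ray(d1,u1);o2,v2=ray(d2,u2)
    s=np.linalg.lstsq(np.c_[v1,-v2],o2-o1,rcond=None)[0]; a=o1+s[0]*v1;b=o2+s[1]*v2
    return (a+b)/2,np.linalg.norm(a-b)
E
python3 - <<'E'
from h import *
s=status.observe();print(s['time'],s['tool_pos'],s['tool_rot'],s['opening'],robot.pinch_z,s['contact_force'])
for n in('top','side'):
    d=shot(n);save(d,n+'0.png',scale=1.4);print(n,np.linalg.inv(d['camera_from_world']).round(3).tolist(),d['fx'])
E
```

```text
0.0 [0.23084725 0.4710568  0.22605454] [-1.57231150e+00  1.88611692e-04 -4.55782814e-01] 0.09194778137559774 0.0188 [ 1.27767507 -0.61314796 -0.45183586]
top [[-0.009, 0.986, -0.165, 0.435], [-1.0, -0.012, -0.014, 0.075], [-0.015, 0.165, 0.986, 1.02], [0.0, 0.0, 0.0, 1.0]] 456.8050104998003
side [[0.743, 0.428, -0.515, 0.167], [-0.67, 0.473, -0.572, -0.379], [-0.001, 0.77, 0.639, 0.604], [0.0, 0.0, 0.0, 1.0]] 379.4141647999853
```

View pics/top0.png

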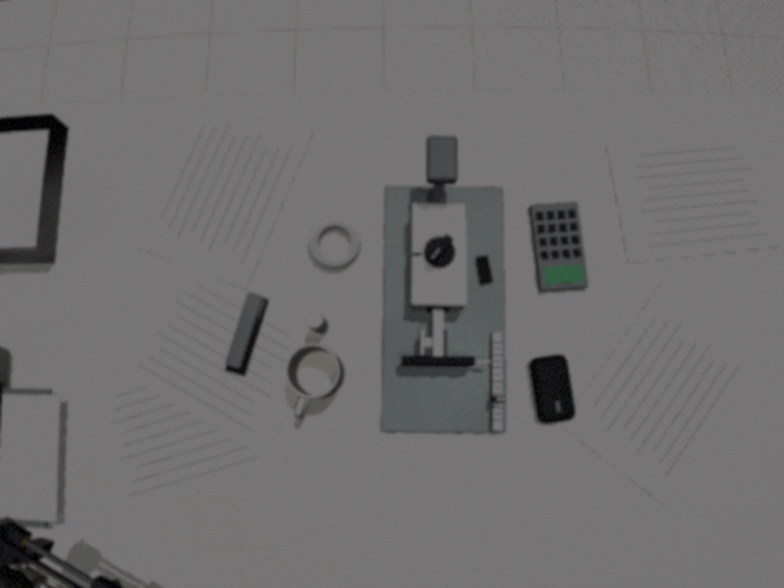

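View pics/side0.png

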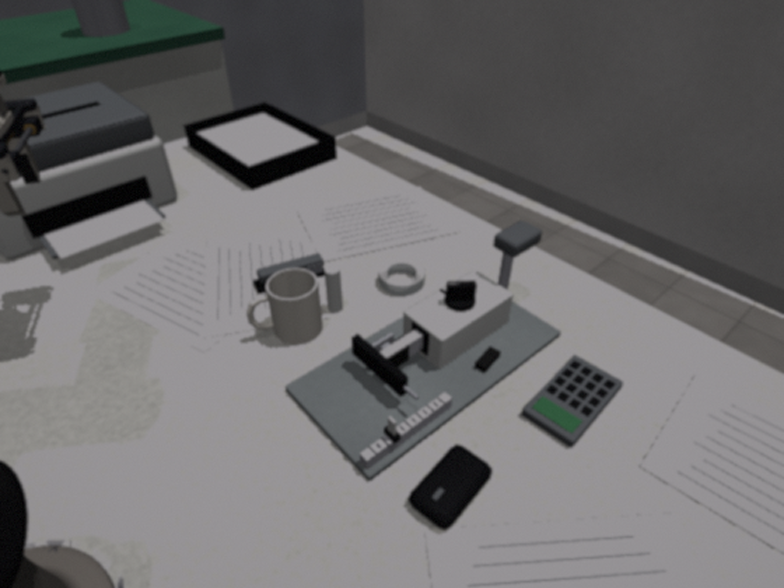

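The top view shows the stand with its leg pointing down-image (world −x). The dial is at about (439,251), the tick at (416,254), the cross bar at y≈361 and the marker clip near (495,400). The side view agrees, with nothing close to the leg. Next I'll measure the stand pose and look closer at the dial.

```bash
cat > m1.py <<'E'
from h import *
d=shot('top'); 
H,W=d['range_z'].shape
uu,vv=np.meshgrid(np.arange(W),np.arange(H))
p=cv2.undistortPoints(np.stack([uu,vv],-1).reshape(-1,1,2).astype(float),d['K'],np.array(d['distortion'],float))[:,0]
M=np.linalg.inv(d['camera_from_world']); z=d['range_z'].reshape(-1)
P=(np.c_[p[:,0],-p[:,1],-np.ones(len(p))]*z[:,None])@M[:3,:3].T+M[:3,3]
P=P.reshape(H,W,3)
roi=np.zeros((H,W),bool); roi[130:315,268:365]=1
Z=P[...,2]
def rect(pts):
    r=cv2.minAreaRect((pts[:,:2]*1000).astype(np.float32)); return np.round(r[0],1),np.round(r[1],1),round(r[2],2)
for lo,hi,n in((.066,.083,'sleeve'),(.058,.075,'bar')):
    m=roi&(Z>lo)&(Z<hi)
    if n=='bar': m[:225]=0
    else: m[228:]=0
    m=cv2.morphologyEx(m.astype(np.uint8),cv2.MORPH_OPEN,np.ones((3,3)))>0
    print(n,m.sum(),np.median(Z[m]),rect(P[m]))
# base plate by colour
im=d['image'].astype(int); print('plate rgb',im[290,300],im[200,285])
ref=im[290,300]
m=(abs(im-ref).max(-1)<16)&(im[...,1]-im[...,0]>4)&roi
m=cv2.morphologyEx(m.astype(np.uint8),cv2.MORPH_OPEN,np.ones((3,3)))
ys,xs=np.nonzero(m); pts=np.array([onz(d,(x,y),.012) for x,y in zip(xs,ys)]); print('plate',m.sum(),rect(pts),np.median(Z[m>0]))
a=d['image'][150:300,270:370,::-1]; a=cv2.convertScaleAbs(a,alpha=1.8)
cv2.imwrite('pics/top1.png',cv2.resize(a,None,fx=4,fy=4,interpolation=cv2.INTER_CUBIC))
E
python3 m1.py
```

```text
sleeve 2456 0.07622951777590181 (array([660.3,   7.2]), array([ 82. , 162.6]), 88.07)
bar 645 0.06627556914274291 (array([531. ,  10.7]), array([106.5,  74.6]), 89.13)
plate rgb [87 94 93] [90 95 95]
plate 369 (array([595.2,  -3.7]), array([168.6, 381.3]), 82.3) 0.012356081159486054
```

View pics/top1.png

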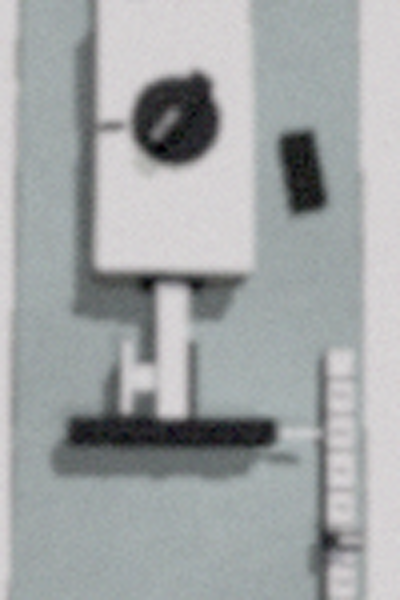

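The crop shows the nose line pointing down-left, about 0.7 rad clockwise from the leg, and the tick to the left at about 1.5. The depth fit puts the stand origin near (0.580, 0.010) with yaw ≈3.108, and the sizes match (162×82 mm, z 76). Next I move over the dial.

```bash
cat >> h.py <<'E'
def go(pos,yaw):
    "rows' shift (cm) and turn from the present measured pose to tool-down pose with tool x at yaw"
    s=status.observe(); Rt=R.from_euler('xyz',s['tool_rot']); T=R.from_euler('xyz',[-np.pi/2,0,yaw])
    print('now',s['time'],np.round(s['tool_pos'],4),np.round(s['tool_rot'],4),'F',np.round(s['contact_force'],1),'op',round(s['opening'],4))
    print('shift cm',(Rt.inv().apply(np.array(pos)-s['tool_pos'])*100).round(2),'turn',(Rt.inv()*T).as_rotvec().round(3))
E
python3 - <<'E'
from h import *
go((.62,.01,.25),-.74)
d=shot('wrist'); M=np.linalg.inv(d['camera_from_world']); s=status.observe(); Rt=R.from_euler('xyz',s['tool_rot']).as_matrix()
print((Rt.T@(M[:3,3]-s['tool_pos'])).round(3),(Rt.T@M[:3,:3]).round(2),d['fx'])
E
```

```text
now 0.15 [0.2309 0.4712 0.2262] [-1.572e+00  1.000e-04 -4.558e-01] F [0.2 0.6 0.1] op 0.0918
shift cm [ 55.24  -2.36 -24.28] turn [0.001 0.284 0.   ]
[-0.076 -0.158  0.   ] [[ 0.   -0.96 -0.28]
 [ 0.    0.28 -0.96]
 [ 1.    0.    0.  ]] 344.00804344080615
```

```bash
python3 -m pendant '[[[4.6,-0.2,-2,0,0.05,0,4],[9.2,-0.4,-4,0,0.1,0,4],[13.8,-0.6,-6,0,0.15,0,4],[18.4,-0.8,-8,0,0.2,0,4],[23,-1,-10,0,0.25,0,4],[27.6,-1.2,-12,0,0.284,0,4],[32.2,-1.4,-14.1,0,0.284,0,4],[36.8,-1.6,-16.2,0,0.284,0,4],[41.4,-1.8,-18.3,0,0.284,0,4],[46,-2,-20.4,0,0.284,0,4],[50,-2.2,-22.2,0,0.284,0,4],[53,-2.3,-23.4,0,0.284,0,4],[55.2,-2.4,-24.3,0,0.284,0,4],[55.2,-2.4,-24.3,0,0.284,0,4],[55.2,-2.4,-24.3,0,0.284,0,4]]]'
python3 - <<'E'
from h import *
d=shot('wrist');import pickle;pickle.dump(d,open('w1.pkl','wb'))
save(d,'w1.png',scale=1.4)
o=np.array([.580,.010]);ex=np.array([-.9994,.0337]);ey=np.array([-.0337,-.9994])
f=lambda x,y,z:np.r_[o+x*ex+y*ey,z]
for n,p in dict(mouthL=f(0,-.042,.076),mouthR=f(0,.042,.076),dial=f(-.08,0,.112),dial76=f(-.08,0,.076)).items(): print(n,proj(d,p).round(1)*1.4)
E
```

```text
time: 1.7
tool_pos: [0.6195, 0.0102, 0.25]
tool_rot: [-1.571, 0.001, -0.741]
contact_force: [0.8, 0.5, 0.0]
opening: 0.0402
mouthL [[401.24 175.98]]
mouthR [[310.52 255.22]]
dial [[432.18 317.52]]
dial76 [[428.54 300.44]]
```

View pics/w1.png

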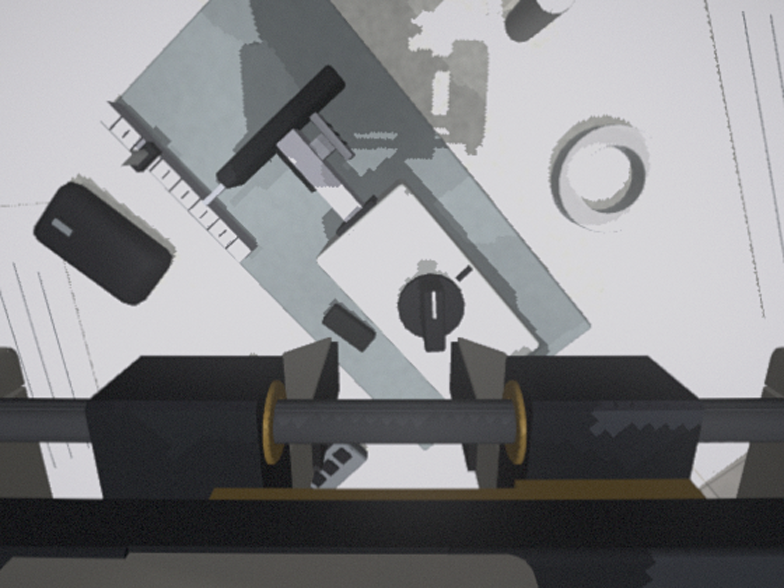

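The wrist view shows the nose line running (434,318)→(434,292), so the grip bar is already aligned with the tool x axis. The tick is at (458,279)–(471,267), the mouth corners at (402,184) and (318,260), the needle at (204,203) and the clip near (145,155).

```bash
python3 - <<'E'
from h import *
import pickle; d=pickle.load(open('w1.pkl','rb')); t=shot('top')
q=lambda u,v:(u/1.4,v/1.4)
L=onz(d,q(402,184),.076);Rr=onz(d,q(318,260),.076);F=onz(d,q(540,349),.076)
print('L',L.round(4),'R',Rr.round(4),'F',F.round(4),'w',np.linalg.norm(L-Rr),'yaw',np.arctan2(*(Rr-L)[[1,0]])-np.pi/2, 'yaw2',np.arctan2(*(L-F)[[1,0]]),'len',np.linalg.norm(L-F))
a=onz(d,q(434,292),.112);b=onz(d,q(434,318),.112);print('line',a.round(4),b.round(4),np.linalg.norm(a-b),'yaw',np.arctan2(*(a-b)[[1,0]]))
t1=onz(d,q(457,280),.076);t2=onz(d,q(471,267),.076);print('tick',t1.round(4),t2.round(4),np.linalg.norm(t1-t2),np.arctan2(*(t2-t1)[[1,0]]))
print('dep sleeve',dep(d,q(360,240)).round(4),'dep bar',dep(d,q(434,335)).round(4),'tick',dep(d,q(464,273)).round(4),'crossbar',dep(d,q(280,130)).round(4),'lever',dep(d,q(325,125)).round(4))
print('tri line',tri(d,q(434,292),t,(307.5,185)),tri(d,q(434,318),t,(315,177)))
print('tri needle',tri(d,q(204,203),t,(270+322/4,150+433/4)))
print('needle',onz(d,q(204,203),.05).round(4),'tick-axis?')
im=cv2.convertScaleAbs(d['image'][60:200,60:260,::-1],alpha=1);cv2.imwrite('pics/w1c.png',cv2.resize(im,None,fx=4,fy=4,interpolation=cv2.INTER_CUBIC))
E
```

```text
L [0.5856 0.0488 0.076 ] R [ 0.5846 -0.0305  0.076 ] F [0.7449 0.0437 0.076 ] w 0.07926071311798173 yaw -3.154580836209611 yaw2 3.109523066054779 len 0.15933017217835016
line [0.6476 0.0196 0.112 ] [0.661  0.0079 0.112 ] 0.01774950625232765 yaw 2.4238695927712235
tick [0.6621 0.0325 0.076 ] [0.6616 0.0461 0.076 ] 0.013559064124073967 1.6144632046779965
dep sleeve [0.5638 0.0618 0.4079] dep bar [ 0.6702 -0.      0.1114] tick [0.6608 0.0397 0.0786] crossbar [0.5042 0.0119 0.0682] lever [0.522  0.0363 0.0648]
tri line (array([0.63647115, 0.02399851, 0.14733714]), np.float64(0.0025581703140524032)) (array([0.66364511, 0.00533362, 0.1011164 ]), np.float64(0.0021674594360234774))
tri needle (array([ 0.4978142 , -0.07116047,  0.04545381]), np.float64(0.00020384903057407092))
needle [ 0.4986 -0.0694  0.05  ] tick-axis?
```

View pics/w1c.png

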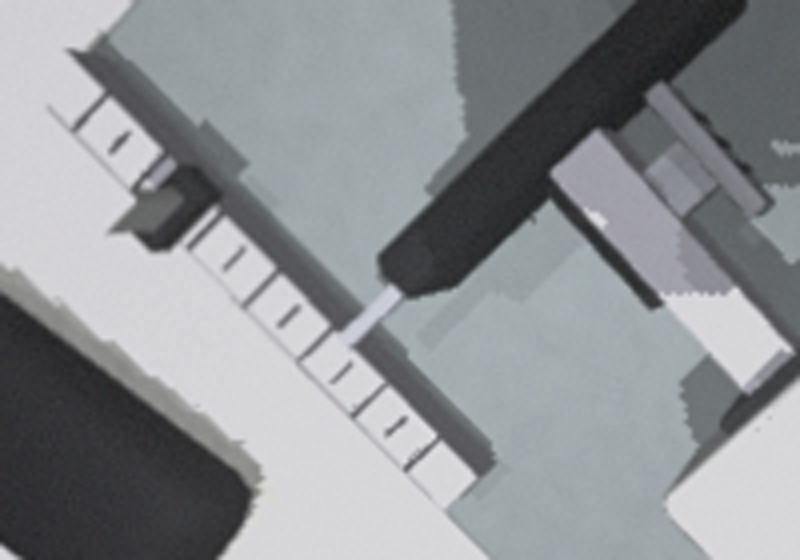

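Dial axis estimates agree at about (0.6626, 0.0064), from the tick, the nose line and the stand. The tick's yaw is about 1.60 and the nose's about 2.42. I go straight down and grip the bar.

```bash
python3 -m pendant '[[[3.4,0,2.6,0,-0.01,0,4],[3.4,3.5,2.6,0,-0.01,0,4],[3.4,7,2.6,0,-0.01,0,4],[3.4,10.5,2.6,0,-0.01,0,4],[3.4,13.5,2.6,0,-0.01,0,4],[3.4,15.5,2.6,0,-0.01,0,4],[3.4,15.5,2.6,0,-0.01,0,4],[3.4,15.5,2.6,0,-0.01,0,1],[3.4,15.5,2.6,0,-0.01,0,1],[3.4,15.5,2.6,0,-0.01,0,1],[3.4,15.5,2.6,0,-0.01,0,1]]]' 10
python3 - <<'E'
from h import *
go((.6626,.0064,.095),-1.54)
E
```

```text
time: 2.9
tool_pos: [0.6627, 0.0062, 0.0972]
tool_rot: [-1.571, -0.002, -0.73]
contact_force: [-0.8, 0.1, 5.7]
opening: 0.0141
now 2.9 [0.6627 0.0062 0.0972] [-1.5705 -0.0016 -0.7296] F [-0.8  0.1  5.7] op 0.0141
shift cm [-0.02  0.22  0.01] turn [-0.001  0.81   0.001]
```

```bash
python3 -m pendant '[[[0,-0.3,0,0,0,0,1],[0,-0.3,0,0,0.14,0,1],[0,-0.3,0,0,0.28,0,1],[0,-0.3,0,0,0.42,0,1],[0,-0.3,0,0,0.56,0,1],[0,-0.3,0,0,0.7,0,1],[0,-0.3,0,0,0.81,0,1],[0,-0.3,0,0,0.81,0,1],[0,-0.3,0,0,0.81,0,1],[0,-0.3,0,0,0.81,0,1]]]'
python3 - <<'E'
from h import *
go((.6626,.0064,.095),-1.54)
E
```

```text
time: 3.9
tool_pos: [0.6626, 0.0066, 0.0982]
tool_rot: [-1.571, 0.0, -1.538]
contact_force: [5.5, -0.2, -9.7]
opening: 0.0142
now 3.9 [0.6626 0.0066 0.0982] [-1.5705e+00  3.0000e-04 -1.5377e+00] F [ 5.5 -0.2 -9.7] op 0.0142
shift cm [ 0.02  0.32 -0.01] turn [-0.     0.002 -0.   ]
```

```bash
python3 -m pendant '[[[0,0,0,0,0,0,4],[0,0,0,0,0,0,4],[0,-4,0,0,0,0,4],[0,-8,0,0,0,0,4],[0,-12,0,0,0,0,4],[0,-16,0,0,0,0,4],[0,-16,0,0,0,0,4],[0,-16,0,0,0,0,4]]]'
python3 - <<'E'
from h import *
d=shot('wrist');import pickle;pickle.dump(d,open('w2.pkl','wb'));save(d,'w2.png',scale=1.4)
go((.53,.011,.25),-.034)
E
```

```text
time: 4.7
tool_pos: [0.6625, 0.0065, 0.2605]
tool_rot: [-1.568, -0.0, -1.539]
contact_force: [-0.4, 0.0, -0.8]
opening: 0.0405
now 4.75 [0.6619 0.0066 0.2587] [-1.5713e+00  1.0000e-04 -1.5395e+00] F [-0.8  0.4 -0.1] op 0.0401
shift cm [ -0.86   0.87 -13.17] turn [ 0.    -1.505 -0.   ]
```

View pics/w2.png

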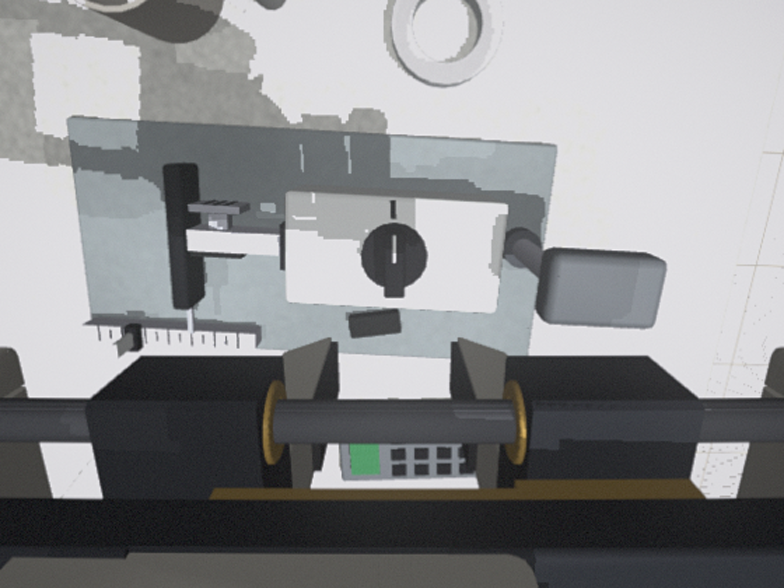

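The nose line (395,237–262) is in line with the tick (393,200–218), so the dial looks set. I check it numerically and then move above the leg.

```bash
python3 - <<'E'
from h import *
import pickle; d=pickle.load(open('w2.pkl','rb'))
q=lambda u,v:(u/1.4,v/1.4); y=lambda a,b:np.arctan2(*(a-b)[[1,0]])
print(y(onz(d,q(395,237),.112),onz(d,q(395,263),.112)),y(onz(d,q(393,200),.076),onz(d,q(393.5,218),.076)))
print('needle',tri(d,q(191,330),pickle.load(open('w1.pkl','rb')),q(204,203)))
go((.523,.0138,.2),-.0326)
E
python3 -m pendant '[[[-0.1,1,-1.3,0,-0.14,0,6],[-0.2,2,-2.6,0,-0.28,0,7.2],[-0.3,3,-3.9,0,-0.42,0,7.2],[-0.4,4,-5.2,0,-0.56,0,7.2],[-0.5,5,-6.5,0,-0.7,0,7.2],[-0.6,5.5,-7.8,0,-0.84,0,7.2],[-0.7,5.9,-9.1,0,-0.98,0,7.2],[-0.8,5.9,-10.4,0,-1.12,0,7.2],[-1,5.9,-11.7,0,-1.26,0,7.2],[-1.1,5.9,-13.2,0,-1.4,0,7.2],[-1.2,5.9,-13.9,0,-1.507,0,7.2],[-1.2,5.9,-13.9,0,-1.507,0,7.2],[-1.2,5.9,-13.9,0,-1.507,0,7.2]]]'
python3 - <<'E'
from h import *
d=shot('wrist');import pickle;pickle.dump(d,open('w3.pkl','wb'));save(d,'w3.png',scale=1.4)
go((.5231,.0138,.031),-.0326)
E
```

```text
1.6024014674675242 1.6292597555650876
needle (array([ 0.49822763, -0.06923811,  0.04846057]), np.float64(0.001404425377164959))
now 4.75 [0.6619 0.0066 0.2587] [-1.5713e+00  1.0000e-04 -1.5395e+00] F [-0.8  0.4 -0.1] op 0.0401
shift cm [ -1.16   5.87 -13.85] turn [ 0.    -1.507 -0.   ]
time: 6.05
tool_pos: [0.5228, 0.0142, 0.199]
tool_rot: [-1.571, 0.002, -0.036]
contact_force: [-0.1, -0.6, 0.7]
opening: 0.0718
now 6.1 [0.5231 0.0142 0.1991] [-1.5706e+00  1.0000e-03 -3.5400e-02] F [-0.3  0.1 -1.2] op 0.072
shift cm [ 0.02 16.81 -0.04] turn [-0.    -0.003 -0.001]
```

View pics/w3.png

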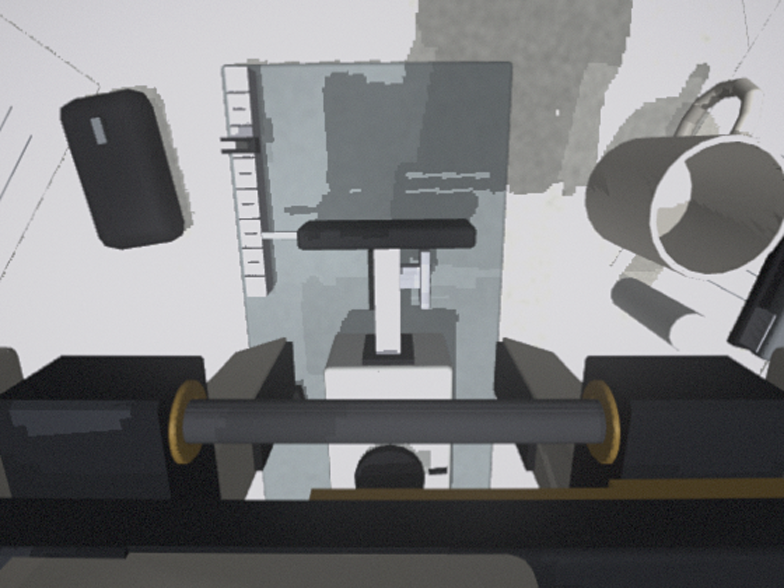

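The dial is within 0.03 rad of the tick. In this view the leg bar spans u 375–401, the lever is at u≈425, the needle at (262–298,236) and the marker near (240,130–150). I zoom in on the marker.

```bash
python3 - <<'E'
from h import *
import pickle; d=pickle.load(open('w3.pkl','rb'))
a=d['image'][70:180,145:225,::-1];cv2.imwrite('pics/w3c.png',cv2.resize(a,None,fx=5,fy=5,interpolation=cv2.INTER_CUBIC))
q=lambda u,v:(u/1.4,v/1.4)
O=np.array([.583,.0093]);ps=3.109;ex=np.array([np.cos(ps),np.sin(ps)]);ey=np.array([-ex[1],ex[0]])
st=lambda P:np.r_[(P[:2]-O)@ex,(P[:2]-O)@ey,P[2]].round(4)
for n,u,z in (('barL',(374,300),.064),('barR',(402,300),.064),('levR',(431,270),.064),('levL',(421,270),.064),('cb in',(385,249),.068),('cb out',(385,221),.068),('cbL',(299,236),.05),('cbR',(475,236),.05),('tip',(262,236),.05)):
    print(n,st(onz(d,q(*u),z)),st(dep(d,q(*u))))
print(d['range_z'][85:112:1,172].round(4)); 
for v in range(86,112): print(v,st(dep(d,(171,v))),d['image'][v,171])
E
```

```text
barL [0.0415 0.0095 0.064 ] [0.0413 0.0095 0.0634]
barR [ 0.0414 -0.0084  0.064 ] [ 0.0246 -0.0092  0.0118]
levR [ 0.0611 -0.0265  0.064 ] [ 0.0477 -0.0306  0.0115]
levL [ 0.0611 -0.0203  0.064 ] [ 0.0609 -0.0203  0.063 ]
cb in [0.0755 0.0021 0.068 ] [0.0745 0.0022 0.0636]
cb out [0.0926 0.002  0.068 ] [0.0892 0.0024 0.0454]
cbL [0.0804 0.0578 0.05  ] [0.0837 0.0542 0.0681]
cbR [ 0.08   -0.0556  0.05  ] [ 0.0829 -0.053   0.0655]
tip [0.0805 0.0818 0.05  ] [0.0808 0.0813 0.0517]
[0.3079 0.3083 0.3086 0.3077 0.3083 0.3099 0.3077 0.309  0.3085 0.3101
 0.3094 0.3103 0.3109 0.3006 0.3021 0.3007 0.2902 0.2921 0.2908 0.2918
 0.2905 0.3021 0.3035 0.3028 0.3036 0.3136 0.3137]
86 [0.1523 0.0957 0.0311] [217 216 219]
87 [0.1514 0.0955 0.0321] [217 216 220]
88 [0.1507 0.0962 0.03  ] [187 187 194]
89 [0.1498 0.096  0.0308] [119 120 125]
90 [0.1489 0.096  0.0311] [118 119 126]
91 [0.148  0.096  0.0315] [148 149 157]
92 [0.1472 0.0961 0.0315] [161 161 172]
93 [0.1463 0.0958 0.0325] [159 161 169]
94 [0.1455 0.0965 0.0305] [159 160 169]
95 [0.1446 0.0962 0.0317] [159 161 171]
96 [0.1437 0.096  0.0327] [159 160 169]
97 [0.1428 0.096  0.033 ] [143 141 149]
98 [0.1418 0.0935 0.0412] [95 94 98]
99 [0.1409 0.0933 0.0421] [61 62 63]
100 [0.1401 0.0932 0.0427] [63 64 65]
101 [0.1391 0.0893 0.0558] [84 85 84]
102 [0.1383 0.089  0.057 ] [89 88 89]
103 [0.1375 0.089  0.057 ] [90 91 92]
104 [0.1367 0.0894 0.0559] [91 91 92]
105 [0.1359 0.0889 0.0579] [90 90 94]
106 [0.135  0.0941 0.0413] [72 74 75]
107 [0.1342 0.0943 0.0408] [66 67 69]
108 [0.1333 0.0941 0.0418] [70 72 74]
109 [0.1325 0.094  0.0423] [132 131 136]
110 [0.1315 0.0974 0.0316] [208 207 211]
111 [0.1306 0.0971 0.0329] [218 216 222]
```

View pics/w3c.png

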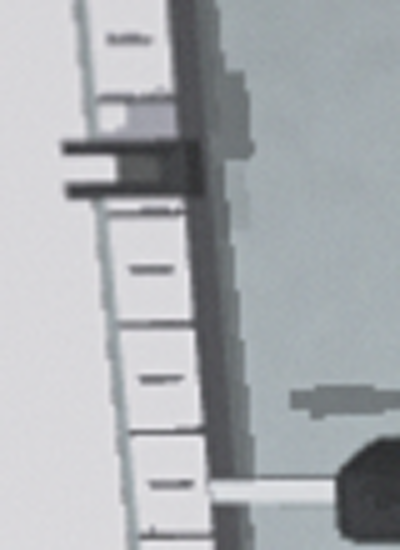

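The blade sits at stand x ≈0.1372 (z≈57 mm) and the needle at ≈0.0807, so the leg must come out about 56.5 mm, which is within 35–70. The leg middle and lever sit where the text says, to about 1 mm. I descend straddling the leg.

```bash
python3 -m pendant '[[[0,4,-0.1,0,0,0,6.4],[0,8,-0.1,0,0,0,6.4],[0,11,-0.1,0,0,0,6.4],[0,13,-0.1,0,0,0,6.4],[0,14.5,-0.1,0,0,0,6.4],[0,16,-0.1,0,0,0,6.4],[0,16.8,-0.1,0,0,0,6.4],[0,16.8,-0.1,0,0,0,6.4],[0,16.8,-0.1,0,0,0,6.4]]]'
python3 - <<'E'
from h import *
d=shot('wrist');save(d,'w4.png',scale=1.4)
go((.5231,.0138,.031),-.0326)
E
```

```text
time: 7.0
tool_pos: [0.5234, 0.0132, 0.0319]
tool_rot: [-1.571, -0.0, -0.033]
contact_force: [0.0, -0.1, 0.4]
opening: 0.0642
now 7.05 [0.5236 0.0132 0.0323] [-1.5708e+00 -1.1000e-03 -3.3300e-02] F [ 1.4 -0.2 -0.2] op 0.0641
shift cm [-0.06  0.13  0.06] turn [ 0.    -0.001  0.001]
```

View pics/w4.png

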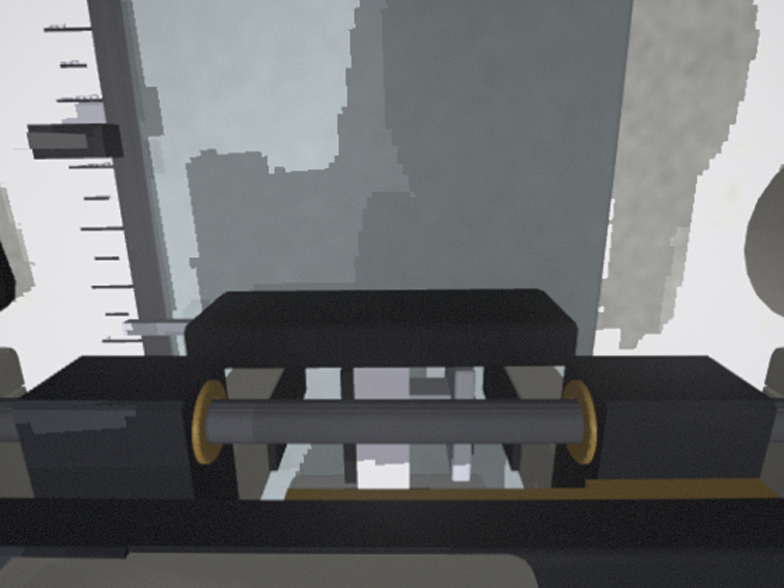

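The fingers straddle the bar, cheek and lever with clearance on both sides (inner faces at u≈285 and 505, cheek at ≈350, lever at ≈470). The needle is at (125,326) and the tag at (60,140). Now I pull.

```bash
python3 -m pendant '[[[-0.5,0,0,0,0,0,6.4],[-1,0,0,0,0,0,6.4],[-1.8,0,0,0,0,0,6.4],[-2.6,0,0,0,0,0,6.4],[-3.4,0,0,0,0,0,6.4],[-4.2,0,0,0,0,0,6.4],[-5,0,0,0,0,0,6.4],[-5.5,0,0,0,0,0,6.4],[-5.8,0,0,0,0,0,6.4],[-5.8,0,0,0,0,0,6.4],[-5.8,0,0,0,0,0,6.4]]]'
cat > m2.py <<'E'
from h import *
import sys,pickle
d=shot('wrist');t=shot('top');pickle.dump((d,t),open('now.pkl','wb'))
w=d['image'][100:330,0:200,::-1];w=cv2.resize(w,None,fx=2.5,fy=2.5,interpolation=cv2.INTER_CUBIC)
a=t['image'][235:300,330:370,::-1];a=cv2.resize(cv2.convertScaleAbs(a,alpha=1.8),None,fx=7,fy=7,interpolation=cv2.INTER_CUBIC)
c=np.zeros((600,800,3),np.uint8);c[:575,:500]=w;c[:455,510:790]=a;cv2.imwrite('pics/'+sys.argv[1],c)
go((.461,.0158,.031),-.0326)
E
python3 m2.py w5.png
```

```text
time: 8.15
tool_pos: [0.4669, 0.0146, 0.0326]
tool_rot: [-1.572, -0.005, -0.032]
contact_force: [5.3, -2.9, -3.3]
opening: 0.0639
now 8.25 [0.467  0.0146 0.0326] [-1.5716 -0.0052 -0.0324] F [ 7.2 -2.2 -4.7] op 0.0638
shift cm [-0.6   0.15  0.1 ] turn [0.001 0.    0.005]
```

View pics/w5.png

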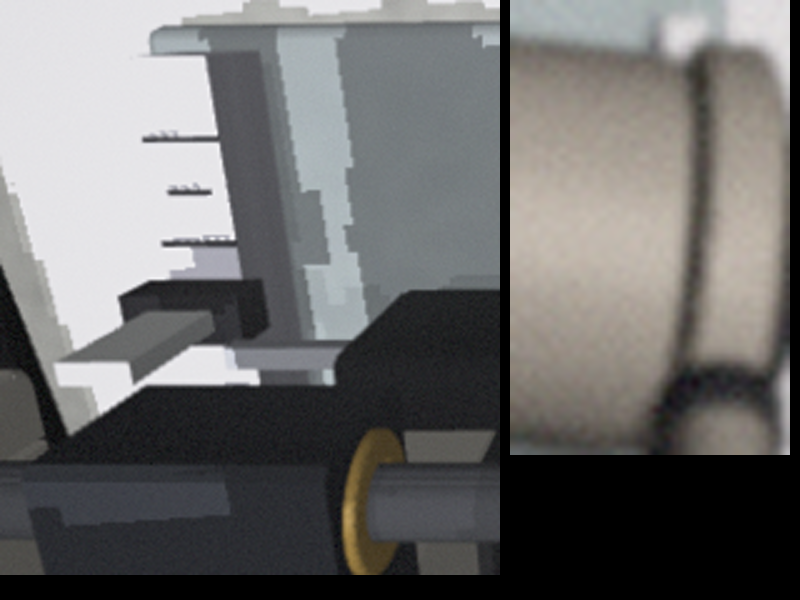

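The wrist view shows the needle tip at crop (235,355), just beyond the tag. The arm blocks the top view. I measure both with depth.

```bash
cat > m3.py <<'E'
from h import *
import pickle; d,t=pickle.load(open('now.pkl','rb'))
O=np.array([.583,.0093]);ps=3.109;ex=np.array([np.cos(ps),np.sin(ps)]);ey=np.array([-ex[1],ex[0]])
st=lambda P:np.r_[(P[:2]-O)@ex,(P[:2]-O)@ey,P[2]].round(4)
def sweep(u,v0,v1):
    print('col',u)
    for v in range(v0,v1): print(v,st(dep(d,(u,v))),d['image'][v,u,1])
E
python3 - <<'E'
from m3 import *
sweep(55,208,258);sweep(112,230,256)
E
```

```text
col 55
208 [ 0.1339  0.1303 -0.0002] 229
209 [0.1333 0.1303 0.    ] 229
210 [ 0.1326  0.1306 -0.0003] 230
211 [ 1.321e-01  1.306e-01 -1.000e-04] 230
212 [0.1317 0.1301 0.0008] 232
213 [0.131  0.1305 0.0004] 225
214 [1.303e-01 1.308e-01 1.000e-04] 124
215 [0.1419 0.1053 0.0367] 47
216 [0.1422 0.1036 0.0393] 32
217 [0.1423 0.1025 0.0409] 34
218 [0.142  0.1022 0.0415] 43
219 [0.1417 0.1019 0.0421] 52
220 [0.1414 0.1015 0.0427] 50
221 [0.1402 0.1032 0.0405] 54
222 [0.1402 0.1022 0.0421] 50
223 [0.1397 0.1024 0.0419] 55
224 [0.1393 0.1022 0.0423] 51
225 [0.1386 0.1028 0.0415] 55
226 [0.1383 0.1026 0.042 ] 82
227 [0.1389 0.1005 0.0451] 105
228 [0.1392 0.0991 0.0472] 107
229 [0.1391 0.0985 0.0482] 106
230 [0.1391 0.0978 0.0492] 108
231 [0.139  0.0972 0.0502] 107
232 [0.1391 0.0963 0.0517] 103
233 [0.1392 0.0953 0.0532] 106
234 [0.1392 0.0945 0.0545] 105
235 [0.1391 0.0939 0.0554] 107
236 [0.1391 0.0932 0.0565] 106
237 [0.1392 0.0924 0.0577] 106
238 [0.1392 0.0918 0.0587] 106
239 [0.1391 0.0912 0.0596] 105
240 [0.1398 0.0894 0.0623] 104
241 [0.1391 0.0898 0.0618] 103
242 [0.1388 0.0897 0.062
[... 557 characters left out ...]
0
233 [0.1263 0.088  0.0203] 81
234 [0.1262 0.0875 0.0214] 83
235 [0.1259 0.0872 0.0221] 83
236 [0.1354 0.074  0.047 ] 75
237 [0.1359 0.0728 0.0494] 78
238 [0.1355 0.0728 0.0496] 85
239 [0.1362 0.0712 0.0526] 106
240 [0.1354 0.0718 0.0517] 134
241 [0.1348 0.0721 0.0513] 132
242 [0.1349 0.0714 0.0527] 134
243 [0.1341 0.0719 0.0519] 133
244 [0.1336 0.072  0.0519] 133
245 [0.1332 0.0719 0.0521] 131
246 [0.1329 0.0718 0.0523] 132
247 [0.1323 0.072  0.0521] 122
248 [0.1193 0.0874 0.0238] 93
249 [0.1186 0.0876 0.0236] 81
250 [0.1182 0.0874 0.024 ] 80
251 [0.1173 0.0879 0.0233] 82
252 [0.1172 0.0874 0.0244] 80
253 [0.1167 0.0874 0.0244] 72
254 [0.1531 0.0442 0.1043] 45
255 [0.1529 0.0443 0.1043] 33
```

Needle centre is at 0.134 and blade centre at 0.1372, so 3 mm is left. I nudge and hold.

```bash
python3 -m pendant '[[[-0.3,0,0,0,0,0,6.4],[-0.3,0,0,0,0,0,6.4],[-0.3,0,0,0,0,0,6.4],[-0.3,0,0,0,0,0,6.4],[-0.3,0,0,0,0,0,6.4]]]'
cat > m4.py <<'E'
from h import *
import pickle; pickle.dump((shot('wrist'),None),open('now.pkl','wb'))
from m3 import *
def edges(u,ylo,yhi,zlo):
    r=[p for p in (st(dep(d,(u,v))) for v in range(195,262)) if ylo<p[1]<yhi and zlo<p[2]<.07]; x=np.array([p[0] for p in r]); return x.min(),x.max(),np.round((x.min()+x.max())/2,4),len(x)
for u in(45,55,65): print('blade',edges(u,.085,.099,.046))
for u in(106,112,118): print('needle',edges(u,.055,.085,.047))
go((.461,.0158,.031),-.0326)
E
python3 m4.py
```

```text
time: 8.75
tool_pos: [0.4641, 0.0147, 0.0326]
tool_rot: [-1.572, -0.005, -0.032]
contact_force: [5.1, -2.1, -3.6]
opening: 0.0643
blade (np.float64(0.1351), np.float64(0.1393), np.float64(0.1372), 20)
blade (np.float64(0.1376), np.float64(0.1394), np.float64(0.1385), 20)
blade (np.float64(0.1359), np.float64(0.1392), np.float64(0.1376), 19)
needle (np.float64(0.1354), np.float64(0.1389), np.float64(0.1372), 12)
needle (np.float64(0.1352), np.float64(0.1388), np.float64(0.137), 12)
needle (np.float64(0.1352), np.float64(0.1389), np.float64(0.137), 12)
now 8.8 [0.4641 0.0147 0.0326] [-1.5717 -0.0054 -0.0323] F [ 6.5 -1.7 -3. ] op 0.0636
shift cm [-0.31  0.15  0.1 ] turn [0.001 0.    0.005]
```

The needle is within 0.3 mm of the mark. Now I close.

```bash
python3 -m pendant '[[[0,0,0,0,0,0,5.5],[0,0,0,0,0,0,4.8],[0,0,0,0,0,0,4.2],[0,0,0,0,0,0,3.6],[0,0,0,0,0,0,3],[0,0,0,0,0,0,2.4],[0,0,0,0,0,0,2],[0,0,0,0,0,0,2],[0,0,0,0,0,0,2],[0,0,0,0,0,0,2]]]' 25
python3 m4.py
```

```text
time: 9.8
tool_pos: [0.4646, 0.0141, 0.0329]
tool_rot: [-1.573, -0.007, -0.032]
contact_force: [5.7, -6.4, -0.5]
opening: 0.0276
blade (np.float64(0.1357), np.float64(0.1396), np.float64(0.1376), 16)
blade (np.float64(0.1355), np.float64(0.1397), np.float64(0.1376), 24)
blade (np.float64(0.1352), np.float64(0.1394), np.float64(0.1373), 21)
needle (np.float64(0.1345), np.float64(0.1385), np.float64(0.1365), 12)
needle (np.float64(0.1342), np.float64(0.1383), np.float64(0.1362), 12)
needle (np.float64(0.134), np.float64(0.1384), np.float64(0.1362), 12)
now 9.85 [0.4647 0.0141 0.0329] [-1.5726 -0.0067 -0.032 ] F [ 6.2 -5.7 -0.1] op 0.0275
shift cm [-0.37  0.19  0.16] turn [0.002 0.001 0.007]
```

The opening is 27.5 mm, so the lever is home (29 mm less what the rubber gives). The needle slipped back about 1.1 mm, so I make a small correction and settle.

```bash
python3 -m pendant '[[[-0.1,0,-0.05,0,0,0,2],[-0.1,0,-0.05,0,0,0,2],[-0.1,0,-0.05,0,0,0,2],[-0.1,0,-0.05,0,0,0,2],[-0.1,0,-0.05,0,0,0,2],[-0.1,0,-0.05,0,0,0,2]]]'
python3 m4.py; python3 -c "
from h import *
save(shot('wrist'),'w6.png',scale=1.4); save(shot('side'),'s6.png',crop=(190,150,420,350),scale=3)"
```

```text
time: 10.45
tool_pos: [0.4635, 0.0141, 0.0329]
tool_rot: [-1.572, -0.006, -0.032]
contact_force: [6.9, -2.4, -0.2]
opening: 0.0272
blade (np.float64(0.1362), np.float64(0.1395), np.float64(0.1378), 17)
blade (np.float64(0.1357), np.float64(0.1394), np.float64(0.1376), 24)
blade (np.float64(0.1352), np.float64(0.1396), np.float64(0.1374), 22)
needle (np.float64(0.1354), np.float64(0.1393), np.float64(0.1374), 12)
needle (np.float64(0.1356), np.float64(0.1395), np.float64(0.1376), 12)
needle (np.float64(0.135), np.float64(0.1391), np.float64(0.137), 12)
now 10.5 [0.4635 0.0141 0.0329] [-1.572  -0.0065 -0.0321] F [ 7.1 -2.2 -1.4] op 0.0279
shift cm [-0.26  0.19  0.16] turn [0.001 0.    0.006]
```

View pics/w6.png

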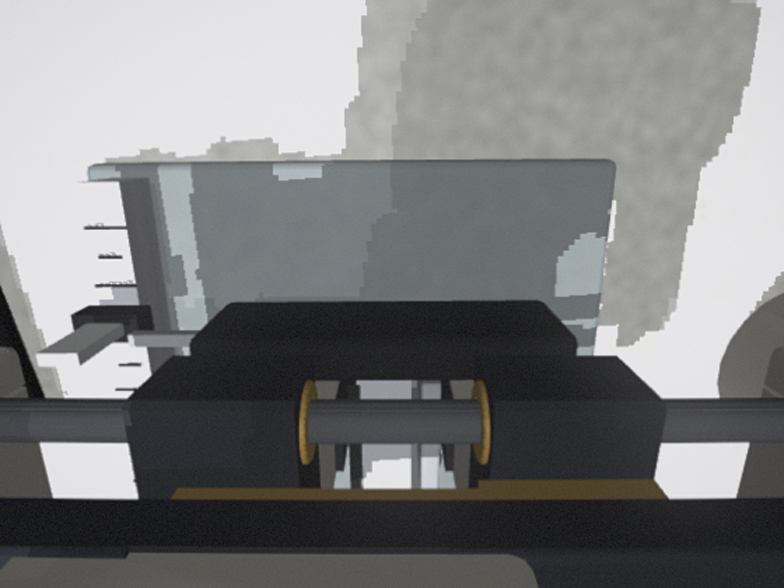

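View pics/s6.png

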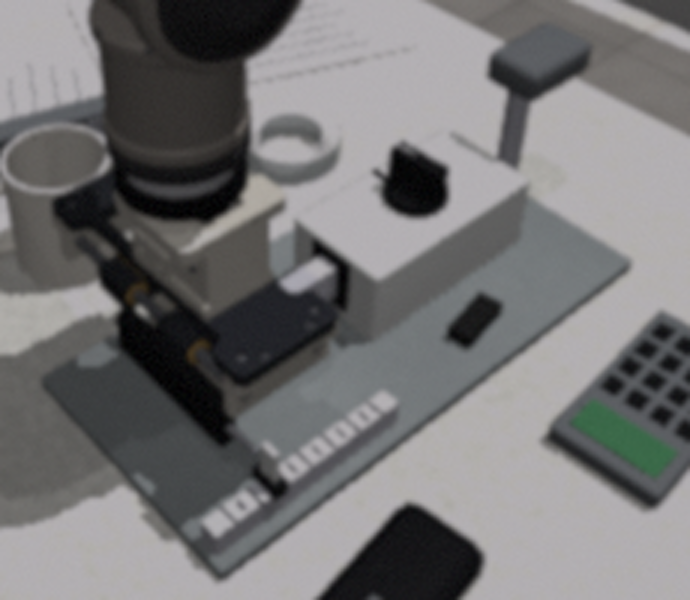

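The wrist view shows the lever (u 420–440) tight against the leg, both fingers pressing, and the needle in line with the tag. The side view shows the dial still aligned with its tick and the objects in place. I hand in.

```bash
python3 -c "
from h import *
robot.hand_in(); s=status.observe(); print(s['time'],s['tool_pos'],s['opening'],s['contact_force'])"
```

```text
the job is handed in; nothing more can be done
the job is handed in; nothing more can be done
```

I turned the dial to its tick, pulled the leg out to the marker tag, and squeezed the cam lever home. I handed in at about 10.6 s of the 45 s, with the fingers still holding.

**Dial:** it was within about 0.03 rad of its tick when measured after the turn (limit 0.12). The last side view shows it still aligned, but I did not re-measure it.

**Leg:** the needle was within about 0.3 mm of the tag, held with the lever open. Closing the lever let it slip back about 1.1 mm, so I nudged it. The last check read about 0.3 mm or less (limit 4 mm).

**Lever and grip:** the opening was 27–28 mm under 25 N of grip, against 29 mm for lever home less what the rubber gives. I judged the lever home and both sides pressed from that opening and the wrist view, because the finger forces cannot be read directly.

**Other things on the desk:** the objects in the last views looked unmoved. The stapler and glue stick were not checked at the end.

**Checks that disagreed:**
- Triangulating the dial line with the blurry top view gave poor heights (101 and 147 mm instead of about 112), so I used the wrist camera's depth readings.
- The top view was blocked by the arm during the leg pull.
- The wrist force reached up to 10 N while gripping and turning the dial.

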